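# Fit the water filter cartridge

### The job

The water unit on the counter is waiting for its new filter. Take the white filter cartridge, lower it into the grey socket on the unit, feel gently for the slots, press it down against the spring and turn it clockwise until it locks, then let it go: it must stay locked and upright in the socket. Do not force it, and leave everything else on the counter where it stands.

Things in the scene. Friction and masses are not known exactly. Their poses are not given: they have to be found in the camera images.
- cartridge: White filter cartridge, 165 mm tall, 0.25 kg, loose, standing upright. Origin: centre of its underside, z up. From below: grey spigot, radius 20 mm, to z = 50 mm, foot chamfered 5 mm; white round body, radius 31 mm, z = 50 to 128 mm; on top a wing to grip.
- wing (a point): Middle of the wing on top of the cartridge, 148 mm above the cartridge's underside on its axis; axes as the cartridge's. The wing is flat and upright: 52 mm along x, 18 mm thick along y, from 128 to 165 mm above the underside.
- lugs (a point): On the cartridge's axis, 27.5 mm above its underside, level with the two opposite grey lugs on the spigot. They point along the cartridge's +x and -x, below the wing's two ends (a half turn makes no difference); each is 8 mm wide, reaches 27 mm from the axis, from 24 to 31 mm above the underside.
- water_unit: Drinking-water unit, fixed on the counter: steel console 160 x 250 x 55 mm (x, y, z), origin at the centre of its underside, z up. The filter socket stands on it at x = 0, y = +60 mm; a low swan-neck tap (top 206 mm above the counter) over a drip tray is at y = -66 mm.
- socket_mouth (a point): Centre of the top face of the grey socket ring, 80 mm above the counter; axes as the unit's. Outer radius 36 mm, bore radius 21.5 mm. Two opposite slots 11 mm wide cut its lip. They lie along the unit's x axis, give or take up to 0.4 rad: the ring's angle is not reported; see the notches, the ribs outside below them, or feel. Lugs and lip crack if pressed together over 40 N.
- socket_lip (a point): On the socket's axis, at the underside of the lip, 9 mm below the mouth. Cartridge's underside below the mouth: 24 mm while its lugs rest on the lip beside the slots; over 40 mm once they are under the lip: then it turns clockwise seen from above, to a hard end stop 1.0 rad from the middle of the slots. Turning the other way is blocked.
- socket_floor (a point): Centre of the socket's floor, 44 mm below the mouth: the spigot can go no lower. A spring valve pushes the spigot up from 26 mm below the mouth (4.5 N) to the floor (12.6 N). In the last 0.3 rad before the end stop the lip has 3.5 mm pockets: let up there and the spring seats the lugs, underside 36.5 mm below the mouth, locked. Let up at the slots and it is pushed out.
- tumbler: Glass tumbler, 60 mm wide, 78 mm tall, on the drip tray under the tap. Bystander.
- call_bell: Counter bell, 82 mm wide, 67 mm tall, origin under its centre. Bystander.
- carton: White take-out box, 140 x 130 x 63 mm, origin under its centre. Bystander.
- can: Drink can, 66 mm wide, 115 mm tall. Bystander.
- sauce_cup: Small lidded sauce cup, 69 mm wide, 34 mm tall. Bystander.
- shaker_a: Glass shaker with steel cap, 73 mm wide, 119 mm tall. Bystander.
- shaker_b: Second glass shaker with steel cap, 73 mm wide, 119 mm tall. Bystander.
- tumbler_2: Second glass tumbler, 60 mm wide, 78 mm tall, on the counter beside the unit, next to the socket. Bystander.
Mind the look-alikes: they are no part of the job. What is shaped like the cartridge but purple is not meant.

How it is judged:
On the way, in this order (a step that is already met when the one before it is completed fails the run):
1. the cartridge has been lifted off the counter (height (world z) of cartridge above 0.04 m), for 0.1 s.
2. the cartridge is pressed down through the slots, its underside more than 40.5 mm below the socket's mouth (z of cartridge in the frame of socket_mouth below -0.0405 m and horizontal distance between cartridge and socket_mouth below 0.004 m), for 0.1 s.
At the end, for the whole second after the job is handed in: The cartridge stands by itself, released and at rest, locked in the socket: underside 34.5 to 38.5 mm below the socket mouth, within 4 mm of its axis, upright within 0.08 rad (z of cartridge in the frame of socket_mouth between -0.0385 and -0.0345 m and horizontal distance between cartridge and socket_mouth below 0.004 m and angle between cartridge's own z axis and vertical below 0.08 rad and linear speed of cartridge below 0.01 m/s); the robot touches nothing.
It fails at once if the cartridge is forced: pressed on the socket with more than 40 N (contact force between cartridge and water_unit above 40 N).
It fails at once if the cartridge is tipped over (angle between cartridge's own z axis and vertical above 0.6 rad).
It fails at once if a bystander is moved by more than 25 mm (distance of any of tumbler, call_bell, carton, can, sauce_cup, shaker_a, shaker_b, tumbler_2 from where it was at the start of the episode above 0.025 m).
It also fails if it takes over 58 s, if anything falls off the work surface, if the arm or the gripper's body presses on something with over 40 N, if the wrist force passes 120 N, or if a joint passes its speed limit or range.

### The arm

A 6-joint arm with a two-finger parallel gripper is mounted at the origin on a cart in front of the work surface, level with it; the furniture and walls round the work are solid. World frame = base frame: x ahead of the robot, y to its left, z up, the work surface at z = 0. Lengths are in m, angles in rad, forces in N, time in s.
With the tool pointing down it reaches from about 0.225 to 0.875 m from the base axis. Payload 3.4 kg.
Tool frame: the origin (TCP) lies midway between the tips of the shut fingers; the grasp point (between the pads) lies 19 mm behind it; z points along the fingers, y is the line along which they close (so a half turn about z gives the same grasp; the last joint's range is limited). The gripper opens to 85 mm and grips with 20 to 120 N. Pads are 22 mm wide; open, the fingers measure 114 mm over their backs; the gripper's body (76 mm by 85 mm) begins 54 mm behind the grasp point. The pads swing forward as they close: fully open they stand 13 mm farther back than shut.
Start: joints at [1.037, 0.276, 1.505, -0, 1.361, -0.121], TCP at [0.231, 0.527, 0.231] pointing down, gripper open.
Joint ranges: [-2.89, 2.89], [-0.75, 2.08], [0.22, 2.7], [-1.18, 4.32], [0.11, 2.71], [-2.7, 2.7]. Speed limits (rad/s): [2.57, 2.57, 3.14, 3.14, 3.14, 3.14].

### API

Orientations are given as a unit quaternion [w, x, y, z].
In Python, from rig import * gives the robot as it stands.
- The arm moves only by the tool apply_moves, never from a script. Its argument "steps" is one flat list of numbers, 4 for each row, row after row: the shift along the world's x, y, z in cm, then the turn about the world's z in degrees. A call has 1 to 8 rows; each row is the pose to reach, as a shift and turn from the pose commanded when the call began; what a row does not reach only later rows make up. A row lasts 1/12 s, in which the tool goes at most 41.7 mm and 7.16 degrees, less where a joint would pass 70% of its speed; a pose out of reach is approached as far as the arm can. A call with a gripper value outside its range is refused whole. "jaw" is the closure in counts, from 0 (fully open) to 255 (shut), set as the call begins (left out, the last holds). The fingers move at their own pace and stop on an object; "newtons" is the grip in N (left out, the last holds). Time passes only in rows, so rows that repeat a pose let the fingers close. It gives the time, the measured TCP pose, the force, the opening and the grip force at its end, in the units of the state.
- get_state(): the state, without advancing time (a new reading comes with each control period).
- get_image(name): name is "scene" or "top" or "wrist"; returns the picture (400x640x3 uint8, red, green, blue); there is no depth.
- calibration(name): a dict with "fx", "fy", "cx", "cy" (pixels), "xyz" and "rotation" of the camera in the world. Camera axes: x right, y up, looking along -z (the intrinsics and any distortion apply to the point x, -y, -z); pixel columns grow to the right and rows downward; lengths in m; the calibration is good to about 2 mm. A picture is of the moment at which its call begins: read the wrist's pose just before it. calibration takes no time and is no camera call; for the wrist camera it gives the pose at the moment of the call.
- sign_off(): hands the job in; it is judged then, once.
The state is a dict: "clock": time; "qpos": joint angles; "qd": joint speeds; "effort": joint torques, N m; "position": TCP position; "ee_rot": TCP orientation; "contact_force": force on the tool from outside, world axes, zero at the start; "moment": the same for the moment, N m; "width": finger opening in m; "gripper_force": force on a finger pad.
Only numpy, scipy, OpenCV 4.12 (cv2) and the standard library are available. Lean on these libraries where they do the work, as an engineer would, in place of code of your own. Each camera call takes 0.05 s, during which the arm holds its last target. There are 200 camera calls.

## Working session

There is one attempt and no reset: what is moved stays moved. The work goes in short steps, Python scripts to look and compute and a tool call to move; the robot and the scene stay as the last step left them, time stands still between calls to the robot, and variables do not carry over. Pictures are saved under pics/ and viewed, at most 10 in all, crops included, and the job is handed in when it is done.

Besides the shell and the picture viewer there is one more tool, called after "Request:" as name(argument=value, ...) on one line, values as JSON. apply_moves: Moves the arm, as the interface text tells. Its arguments: {"type":"object","properties":{"steps":{"type":"array","items":{"type":"number"}},"jaw":{"type":"number"},"newtons":{"type":"number"}},"required":["steps"]}

```bash
mkdir -p pics; python3 - <<'E'
from rig import *
import cv2
for n in ("scene","top"):
    im=get_image(n); cv2.imwrite(f"pics/{n}0.png",im[:,:,::-1])
    c=calibration(n); print(n,c)
print(get_state())
E
```

```text
scene {'fx': 458.7069161160928, 'fy': 458.7069161160928, 'cx': 316.94214654296104, 'cy': 199.68346447899145, 'xyz': array([-0.11254752, -0.69165898,  0.78844661]), 'rotation': array([ 0.82933387,  0.46011751, -0.1504301 , -0.27904837])}
top {'fx': 422.8827606502426, 'fy': 422.8827606502426, 'cx': 318.43505831399966, 'cy': 195.98260591187403, 'xyz': array([0.23631944, 0.1662782 , 1.3382201 ]), 'rotation': array([ 0.75281072,  0.08096846, -0.07345804, -0.64909479])}
{'clock': 0.1, 'qpos': array([ 1.03702620e+00,  2.76524091e-01,  1.50598184e+00,  2.12245917e-05,
        1.36071697e+00, -1.21021279e-01]), 'qd': array([ 0.00085099, -0.00256885, -0.0019907 , -0.00158809,  0.00088036,
        0.00081548]), 'effort': array([ 2.06613848e-03, -4.17701912e+01, -2.46406138e+01,  1.87706091e-04,
        5.78812149e-03, -1.34996100e-05]), 'position': array([0.23042063, 0.52630636, 0.23054043]), 'ee_rot': array([-2.71950994e-04,  2.04914718e-01,  9.78779492e-01, -7.68486938e-04]), 'contact_force': array([ 0.32054974,  0.02344506, -0.08621445]), 'moment': array([-0.02602145, -0.01561428,  0.02421011]), 'gripper_force': 0.0, 'width': 0.08514734925385599}
```

View pics/scene0.png

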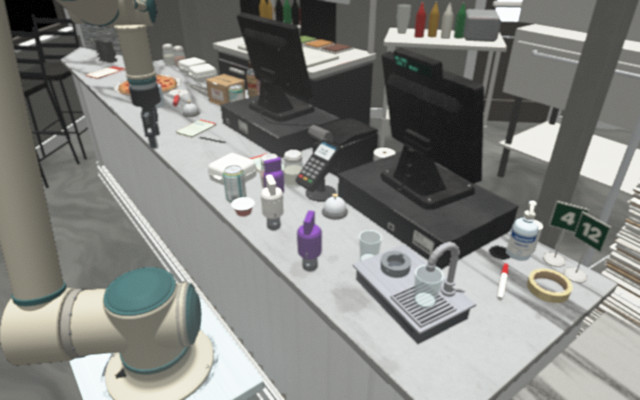

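View pics/top0.png

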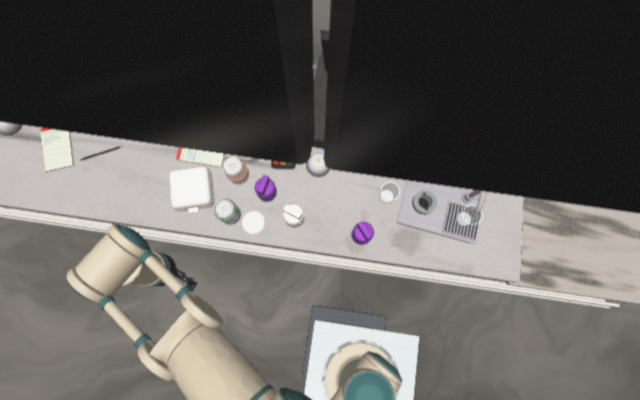

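Both views show the white cartridge at scene (272,200) and top (292,214). The socket is at scene (396,263) and top (424,202). Purple decoys stand on both sides of the cartridge, and tumbler_2 is at top (389,191).

```bash
cat > h.py <<'E'
from rig import *
import numpy as np, cv2
from scipy.spatial.transform import Rotation as R
def ray(c,u,v):
    q=c["rotation"]; r=R.from_quat([q[1],q[2],q[3],q[0]])
    d=r.apply([(u-c["cx"])/c["fx"],-(v-c["cy"])/c["fy"],-1]); return np.array(c["xyz"]),d
def onz(c,u,v,z):
    o,d=ray(c,u,v); return o+d*(z-o[2])/d[2]
def proj(c,p):
    q=c["rotation"]; r=R.from_quat([q[1],q[2],q[3],q[0]])
    x=r.inv().apply(np.array(p)-c["xyz"]); return c["cx"]+c["fx"]*x[0]/-x[2], c["cy"]+c["fy"]*x[1]/x[2]
E
python3 - <<'E'
from h import *
t=calibration("top"); s=calibration("scene")
def p(n,*a): print(n,onz(*a).round(3))
p("wing top",t,292,211,.165); p("wing scene",s,271,184,.16); p("foot scene",s,274,226,0)
p("sock top",t,424,202,.08);p("sock scene",s,397,263,.08)
p("tumbler2",t,389,191,.04);p("purpleR",t,362,233,.165);p("purpleL",t,265,187,.165);p("can",t,226,210,.115);p("cup",t,253,222,.03)
for n,u,v in(("A",404,183),("B",485,200),("C",476,241),("D",398,220)): p(n,t,u,v,.055)
p("tap",t,475,192,.2); p("bell",t,318,163,.06)
a=cv2.imread("pics/top0.png")
l=cv2.resize(a[180:250,262:332],(400,400),interpolation=cv2.INTER_CUBIC)
r=cv2.resize(a[175:225,400:450],(400,400),interpolation=cv2.INTER_CUBIC)
cv2.imwrite("pics/crop.png",np.hstack([l,r]))
E
```

```text
wing top [0.442 0.266 0.165]
wing scene [0.435 0.253 0.16 ]
foot scene [0.449 0.277 0.   ]
sock top [ 0.543 -0.12   0.08 ]
sock scene [ 0.543 -0.129  0.08 ]
tumbler2 [ 0.572 -0.016  0.04 ]
purpleR [0.409 0.062 0.165]
purpleL [0.499 0.353 0.165]
can [0.425 0.462 0.115]
cup [0.413 0.392 0.03 ]
A [ 0.601 -0.058  0.055]
B [ 0.584 -0.313  0.055]
C [ 0.452 -0.294  0.055]
D [ 0.481 -0.052  0.055]
tap [ 0.563 -0.23   0.2  ]
bell [0.624 0.218 0.06 ]
```

View pics/crop.png

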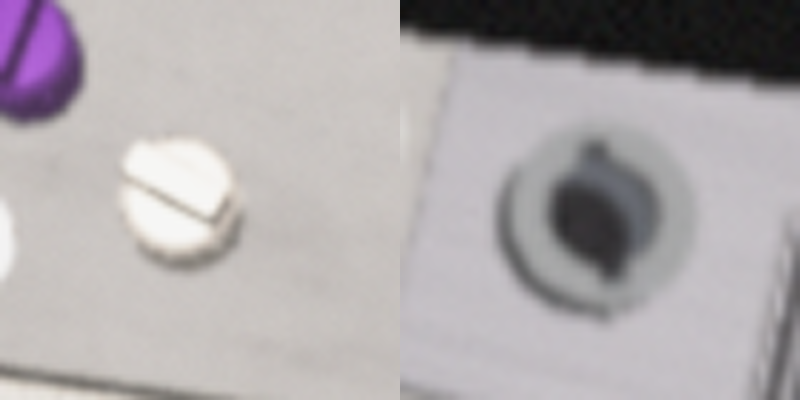

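The crop shows the wing edge running from (125,175) to (218,220). The slot notches are at (597,150) and (612,272).

```bash
python3 - <<'E'
from h import *
t=calibration("top"); st=get_state()
L=lambda x,y,z: onz(t,262+x*70/400-.4,180+y*70/400-.4,z)
S=lambda x,y,z: onz(t,400+(x-400)/8-.4,175+y/8-.4,z)
a,b=L(125,175,.165),L(218,220,.165); print(a,b,np.degrees(np.arctan2(*(b-a)[1::-1])),np.linalg.norm(b-a))
a,b=S(597,150,.08),S(612,272,.08); print(a,b,np.degrees(np.arctan2(*(b-a)[1::-1])),np.linalg.norm(b-a)); print(S(602,217,.08))
q=st["ee_rot"]; M=R.from_quat([q[1],q[2],q[3],q[0]]).as_matrix(); print(M.round(3))
print("tool y deg",np.degrees(np.arctan2(M[1,1],M[0,1])))
c=calibration("wrist"); print(c); q=c["rotation"];Mc=R.from_quat([q[1],q[2],q[3],q[0]]).as_matrix()
print("cam in tool",M.T@(c["xyz"]-st["position"]), M.T@Mc)
E
```

```text
[0.44032793 0.28965506 0.165     ] [0.42488127 0.24076522 0.165     ] -107.53384997059838 0.051271977978181095
[ 0.57032051 -0.11812288  0.08      ] [ 0.52385101 -0.1281534   0.08      ] -167.81948706115858 0.04753972468777465
[ 0.54452629 -0.12243138  0.08      ]
[[-0.916  0.401 -0.001]
 [ 0.401  0.916 -0.001]
 [ 0.    -0.002 -1.   ]]
tool y deg 66.35098857408997
{'fx': 324.89848586420993, 'fy': 324.89848586420993, 'cx': 311.94033675876057, 'cy': 201.00791610776906, 'xyz': array([0.15699101, 0.55828515, 0.37451133]), 'rotation': array([ 0.82676952, -0.13217887, -0.08453389,  0.54021749])}
cam in tool [ 0.08012203 -0.00039445 -0.14395303] [[-9.90966584e-04  9.50702965e-01  3.10101420e-01]
 [ 9.99998508e-01  5.03456189e-04  1.65212986e-03]
 [ 1.41456228e-03  3.10102595e-01 -9.50702046e-01]]
```

Wing lies along 72.5° and the slots along about 12° (unit yaw about -4°, so +0.28 rad, which is within the limit). I'll grasp with the tool y axis at -17.5° and move above the cartridge now.

Request:
apply_moves(steps=[3,-3,2,-7,6,-7,2,-14,9,-11,2,-21,12,-15,2,-28,15,-19,2,-35,18,-23,2,-42,20.7,-26.3,2,-49,20.7,-26.3,2,-56], jaw=0, newtons=40)

```text
clock: 0.77
position: [0.4347, 0.2663, 0.2511]
ee_rot: [-0.0, 0.643, 0.766, -0.0]
contact_force: [0.1, 1.0, 0.2]
width: 0.0851
gripper_force: 0.0
```

Request:
apply_moves(steps=[0,0,0,-7,0,0,0,-14,0,0,0,-21,0,0,0,-28,0,0,0,-28,0,0,0,-28])

```text
clock: 1.27
position: [0.434, 0.268, 0.251]
ee_rot: [-0.0, 0.806, 0.591, -0.0]
contact_force: [-0.8, 0.4, -0.3]
width: 0.0853
gripper_force: 0.0
```

```bash
python3 - <<'E'
from h import *
import json
st=get_state(); c=calibration("wrist"); im=get_image("wrist"); cv2.imwrite("pics/w1.png",im[:,:,::-1])
json.dump({k:(v.tolist() if hasattr(v,'tolist') else v) for k,v in c.items()},open("w1.json","w"))
print(st["position"],st["ee_rot"],st["clock"],st["qpos"]); print(proj(c,[.437,.263,.165]))
E
```

```text
[0.43400568 0.26804193 0.25100674] [-1.97778566e-05  8.06355154e-01  5.91431522e-01 -3.45885068e-04] 1.2667 [ 4.16865751e-01  1.67026570e-01  1.60220901e+00 -1.11782852e-04
  1.37304125e+00  7.22018015e-01]
(np.float64(318.7546194499643), np.float64(210.79750518404506))
```

View pics/w1.png

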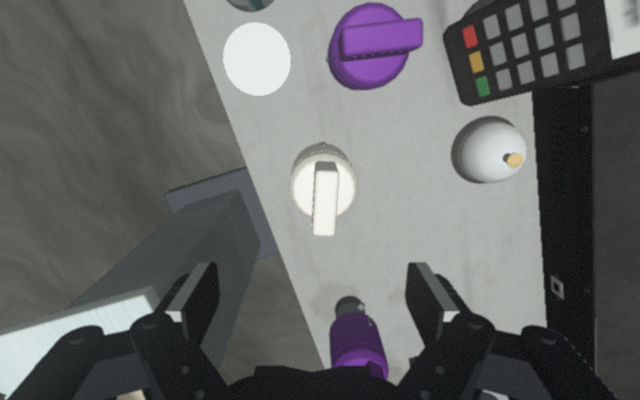

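The wrist view shows the wing's top face at columns 314–338, rows 163–236, slightly tilted. The purple decoy is at the bottom. Next I measure the bright wing top.

```bash
python3 - <<'E'
from h import *
import json
c={k:(np.array(v) if isinstance(v,list) else v) for k,v in json.load(open("w1.json")).items()}
g=cv2.cvtColor(cv2.imread("pics/w1.png"),cv2.COLOR_BGR2GRAY); 
for v in (172,185,200,215,228): print(v,g[v,305:350:2])
for th in (236,243,250):
    m=np.zeros_like(g); m[155:245,300:350]=(g[155:245,300:350]>th)*255
    k=max(cv2.findContours(m,0,2)[0],key=cv2.contourArea); r=cv2.minAreaRect(k); b=cv2.boxPoints(r)
    P=np.array([onz(c,u,v,.165) for u,v in b]); e=[P[(i+1)%4]-P[i] for i in range(4)]
    e0=max(e[:2],key=np.linalg.norm)
    print(th,b.round(),P.mean(0).round(4),[np.linalg.norm(x).round(4) for x in e[:2]],np.degrees(np.arctan2(e0[1],e0[0]))%180)
s=get_state(); print(s["position"])
E
```

```text
172 [245 244 245 245 222 146 212 226 227 227 225 222 223 218 216 214 189 229
 243 243 240 230 209]
185 [243 243 243 243 208 194 232 242 242 242 244 242 244 243 242 238 215 228
 243 242 243 241 243]
200 [241 241 241 237 155 219 240 242 242 242 242 242 243 241 241 227 211 241
 239 241 241 242 238]
215 [172 175 202 182 177 231 242 243 242 243 242 242 242 242 236 206 187 178
 168 167 168 169 171]
228 [173 175 173 163 198 236 240 241 241 241 240 240 241 241 226 178 173 178
 175 175 171 170 170]
236 [[315. 233.]
 [318. 173.]
 [336. 174.]
 [333. 234.]] [0.4432 0.2665 0.165 ] [np.float64(0.0475), np.float64(0.0131)] 69.51566074453937
243 [[299. 183.]
 [301. 165.]
 [313. 166.]
 [311. 184.]] [0.4366 0.2926 0.165 ] [np.float64(0.0136), np.float64(0.0086)] 64.87551916007922Traceback (most recent call last):
  File "<stdin>", line 8, in <module>
ValueError: max() iterable argument is empty
```

```bash
python3 - <<'E'
from h import *
import json
c={k:(np.array(v) if isinstance(v,list) else v) for k,v in json.load(open("w1.json")).items()}
g=cv2.cvtColor(cv2.imread("pics/w1.png"),cv2.COLOR_BGR2GRAY)
print(g[155:182,327],g[225:245,323])
a,b=onz(c,325.7,185,.165),onz(c,323.5,228,.165);print(a,b,np.degrees(np.arctan2(*(a-b)[1::-1])))
for v in (163,170,173,234,236): print(v,onz(c,325,v,.165))
# body lower edge circle at z=.128: leftmost/rightmost near rows
print(onz(c,290,187,.128),onz(c,355,187,.128))
E
```

```text
[188 188 194 199 203 203 172 130 119 120 122 121 120 122 128 152 195 222
 232 239 244 243 241 243 243 243 243] [241 241 241 241 240 241 240 241 239 229 204 178 172 172 172 171 171 170
 169 172]
[0.44778865 0.28068303 0.165     ] [0.4363326  0.24852026 0.165     ] 70.39462574674504
163 [0.4520294  0.29648893 0.165     ]
170 [0.45054655 0.29158228 0.165     ]
173 [0.44990478 0.28945871 0.165     ]
234 [0.43598015 0.24338321 0.165     ]
236 [0.4354934  0.24177258 0.165     ]
[0.41666676 0.2779638  0.128     ] [0.46952505 0.26128671 0.128     ]
```

Wing centre is (0.443, 0.267), length 50.7 mm against 52, and the angle is about 71°. I'll align and descend to TCP z 0.134.

Request:
apply_moves(steps=[0.9,-0.1,-3,-1.7,0.9,-0.1,-6,-1.7,0.9,-0.1,-9,-1.7,0.9,-0.1,-10.5,-1.7,0.9,-0.1,-11.7,-1.7,0.9,-0.1,-11.7,-1.7], jaw=0)

```text
clock: 1.82
position: [0.4411, 0.2665, 0.1316]
ee_rot: [-0.001, 0.815, 0.579, -0.003]
contact_force: [-0.6, -0.1, 0.7]
width: 0.0857
gripper_force: 0.0
```

Request:
apply_moves(steps=[0,0,0,0,0,0,0,0,0,0,0,0,0,0,0,0,0,0,0,0,0,0,0,0,0,0,0,0,0,0,0,0], jaw=255, newtons=50)

```text
clock: 2.48
position: [0.4438, 0.2675, 0.1352]
ee_rot: [0.0, 0.816, 0.578, 0.001]
contact_force: [-0.2, 0.4, 5.2]
width: 0.0172
gripper_force: 49.9
```

Gripped at 17 mm. Now lift, check, and carry.

Request:
apply_moves(steps=[0,0,1,0,0,0,4,0,0,0,8,0,0,0,12,0,0,0,16,0,0,0,19,0,0,0,19,0,0,0,19,0])

```text
clock: 3.15
position: [0.4434, 0.2673, 0.3258]
ee_rot: [0.0, 0.816, 0.578, 0.001]
contact_force: [0.4, 0.5, -3.8]
width: 0.017
gripper_force: 49.5
```

Request:
apply_moves(steps=[2,-3,0,-7,4,-6,0,-14,6,-10,0,-21,7,-14,0,-28,8,-18,0,-35,9,-22,0,-42,10,-26,0,-49,10,-29,0,-56])

```text
clock: 3.82
position: [0.5432, -0.0261, 0.3208]
ee_rot: [0.0, 0.992, 0.124, -0.003]
contact_force: [0.5, -0.5, -3.5]
width: 0.0173
gripper_force: 50.0
```

```bash
python3 - <<'E'
from h import *
import json
st=get_state(); c=calibration("wrist"); im=get_image("wrist"); cv2.imwrite("pics/w2.png",im[:,:,::-1])
json.dump({k:(v.tolist() if hasattr(v,'tolist') else v) for k,v in c.items()},open("w2.json","w"))
print(st["position"],proj(c,[.5445,-.1224,.08]))
E
```

```text
[ 0.54324041 -0.02611011  0.32083472] (np.float64(388.53378816659233), np.float64(180.63777359032318))
```

View pics/w2.png

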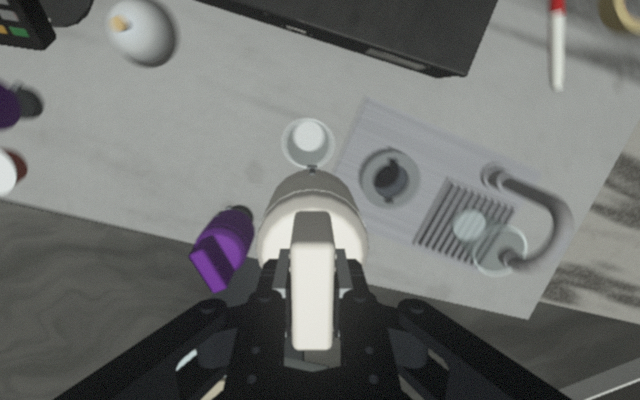

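The socket is unobstructed at (389,178), with notches near (392,162) and (388,199). The cartridge hangs upright in the jaws. I'll enlarge the socket.

```bash
python3 - <<'E'
import cv2
a=cv2.imread("pics/w2.png")[138:218,349:429]
cv2.imwrite("pics/w2c.png",cv2.convertScaleAbs(cv2.resize(a,(560,560),interpolation=cv2.INTER_CUBIC),alpha=1.5,beta=-30))
E
```

```text
(no output)
```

View pics/w2c.png

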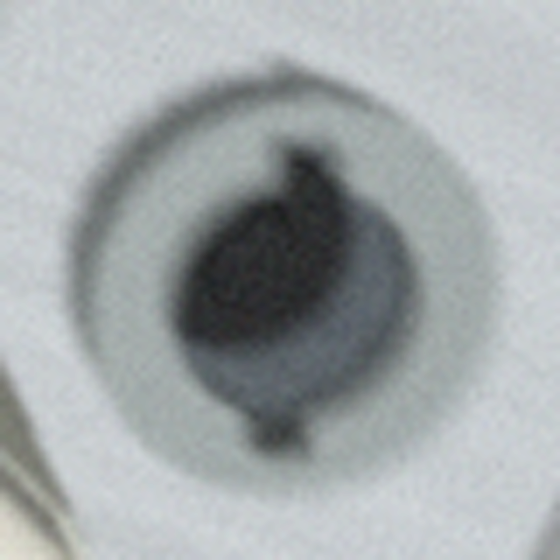

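The ring's top face spans about x 95–500, y 90–493 in the crop. The notches' outer ends are at (312,150) and (277,445).

```bash
python3 - <<'E'
from h import *
import json
c={k:(np.array(v) if isinstance(v,list) else v) for k,v in json.load(open("w2.json")).items()}
f=lambda x,y,z=.08: onz(c,349+(x+.5)/7-.5,138+(y+.5)/7-.5,z)
P=[f(*p) for p in((95,290),(500,290),(297,493),(300,92))]
for p in P: print(p.round(4))
print("ring c",(P[0]+P[1])/2,(P[2]+P[3])/2,np.linalg.norm(P[0]-P[1]),np.linalg.norm(P[2]-P[3]))
a,b=f(312,150),f(277,445); print("slots",(a+b)/2,np.linalg.norm(a-b),np.degrees(np.arctan2(*(a-b)[1::-1])))
B=[f(*p) for p in((175,300),(418,290))]; print("bore",(B[0]+B[1])/2,np.linalg.norm(B[0]-B[1]))
s=get_state(); M=R.from_quat(np.roll(s["ee_rot"],-1)).as_matrix(); print(s["position"],np.degrees(np.arctan2(M[1,0],M[0,0])),M[:,2])
# wing in jaws: px of top face far end / near end
z=s["position"][2]+.031
g=cv2.cvtColor(cv2.imread("pics/w2.png"),cv2.COLOR_BGR2GRAY)
print(g[200:250,312:314].mean(1).round(),g[335:360,312])
for v in (213,240,349): print(v,M.T@(onz(c,312,v,z)-s["position"]))
E
```

```text
[ 0.5386 -0.0905  0.08  ]
[ 0.5559 -0.159   0.08  ]
[ 0.5115 -0.1367  0.08  ]
[ 0.5802 -0.1141  0.08  ]
ring c [ 0.54722011 -0.12474739  0.08      ] [ 0.54584429 -0.12538535  0.08      ] 0.07058049363332958 0.07234517664445944
slots [ 0.54525711 -0.1247881   0.08      ] 0.05318593589788191 11.972126689517445
bore [ 0.54631831 -0.12485099  0.08      ] 0.04227836251945966
[ 0.54254348 -0.03194235  0.32069894] 13.730494087142853 [-0.00671736 -0.00799175 -0.9999455 ]
[167. 168. 170. 172. 174. 174. 178. 190. 200. 211. 190. 146. 108. 100.
 104. 102. 100. 102. 103. 104. 102. 104. 104. 102. 102. 104. 108. 106.
 104. 106. 106. 107. 107. 106. 106. 106. 106. 108. 106. 106. 112. 125.
 144. 164. 181. 198. 205. 214. 218. 224.] [226 226 227 227 229 227 225 227 224 226 225 226 226 218 181 129  97  94
  91  89  90  85  85  84  80]
213 [ 0.03940665 -0.00547214 -0.03136737]
240 [ 0.02842255 -0.00539071 -0.03127435]
349 [-0.02324383 -0.00500769 -0.0308368 ]
```

Ring centre ≈ (0.546, −0.125) and slots at 12.0°, matching the top view within 3 mm. Diameters come out at 71–72 and 42 mm against 72 and 43. The cartridge axis lies within 1 mm of the TCP. Moving over the socket.

Request:
apply_moves(steps=[0.1,-3,-1,-1.7,0.2,-6,-3,-1.7,0.3,-8.5,-5,-1.7,0.3,-9.3,-7,-1.7,0.3,-9.3,-8,-1.7,0.3,-9.3,-8.5,-1.7,0.3,-9.3,-8.5,-1.7,0.3,-9.3,-8.5,-1.7])

```text
clock: 4.53
position: [0.5462, -0.1146, 0.2393]
ee_rot: [-0.0, 0.994, 0.113, -0.0]
contact_force: [0.4, 0.4, -2.4]
width: 0.0172
gripper_force: 50.6
```

```bash
cat > st.py <<'E'
from h import *
s=get_state(); M=R.from_quat(np.roll(s["ee_rot"],-1)).as_matrix()
print(s["clock"],s["position"].round(4),"ang",np.degrees(np.arctan2(M[1,0],M[0,0])).round(2),"F",s["contact_force"].round(1),"M",s["moment"].round(2),"tilt",M[:2,2].round(4),s["qpos"].round(2))
E
python3 st.py; python3 - <<'E'
from h import *
im=get_image("wrist"); c=calibration("wrist"); cv2.imwrite("pics/w3.png",im[:,:,::-1]); print(proj(c,[.546,-.125,.08]))
E
```

```text
4.5333 [ 0.5462 -0.1146  0.2393] ang 13.03 F [ 0.4  0.4 -2.4] M [-0.06  0.05 -0.02] tilt [-0.0004  0.0007] [-0.33  0.25  1.53  0.    1.37  1.01]
(np.float64(321.81259660386814), np.float64(183.77232738461865))
```

View pics/w3.png

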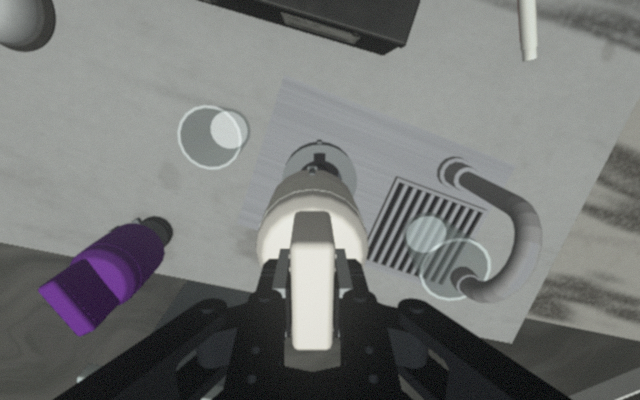

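The ring and one notch are visible at (320,160), just ahead of the spigot. I'll finish the xy correction and lower to just above the mouth.

Request:
apply_moves(steps=[0,-0.5,-0.5,-1,0,-1.04,-1,-1,0,-1.04,-1.8,-1,0,-1.04,-1.8,-1,0,-1.04,-1.8,-1])

```text
clock: 5.0
position: [0.5457, -0.126, 0.2206]
ee_rot: [-0.0, 0.995, 0.104, -0.001]
contact_force: [0.3, -0.2, -2.7]
width: 0.0169
gripper_force: 50.6
```

```bash
python3 st.py
```

```text
5.0 [ 0.5457 -0.126   0.2206] ang 11.94 F [ 0.3 -0.2 -2.7] M [-0.   -0.04  0.02] tilt [-0.0016  0.0007] [-0.35  0.26  1.55  0.    1.33  1.01]
```

Request:
apply_moves(steps=[0,0.1,-0.2,0,0,0.1,-0.4,0,0,0.1,-0.6,0,0,0.1,-0.8,0,0,0.1,-1.0,0,0,0.1,-1.2,0,0,0.1,-1.2,0])

```text
clock: 5.58
position: [0.5468, -0.1246, 0.2108]
ee_rot: [-0.0, 0.995, 0.104, 0.001]
contact_force: [-1.4, 1.7, 4.5]
width: 0.0173
gripper_force: 51.8
```

```bash
python3 st.py
```

```text
5.5833 [ 0.5468 -0.1246  0.2108] ang 11.94 F [-1.4  1.7  4.5] M [0.52 0.22 0.01] tilt [0.0022 0.0009] [-0.35  0.27  1.57  0.    1.3   1.01]
```

Light chamfer contact, with the lateral force pointing to −x/+y (the top view also put the centre there). I'll yield that way.

Request:
apply_moves(steps=[-0.05,0.05,0,0,-0.1,0.1,0,0,-0.1,0.1,0,0,-0.1,0.1,0,0])

```text
clock: 5.92
position: [0.5463, -0.1242, 0.2106]
ee_rot: [0.0, 0.995, 0.104, 0.002]
contact_force: [0.0, 1.5, 6.5]
width: 0.0173
gripper_force: 52.0
```

```bash
python3 st.py
```

```text
5.9167 [ 0.5463 -0.1242  0.2106] ang 11.95 F [0.  1.5 6.5] M [ 0.35 -0.09 -0.02] tilt [ 0.0034 -0.0005] [-0.35  0.26  1.57  0.    1.3   1.01]
```

Request:
apply_moves(steps=[0,0.07,0,0,0,0.14,0,0,0,0.2,0,0,0,0.2,0,0])

```text
clock: 6.25
position: [0.5452, -0.1221, 0.2086]
ee_rot: [-0.0, 0.995, 0.104, -0.0]
contact_force: [1.2, 0.6, -2.4]
width: 0.0169
gripper_force: 50.8
```

```bash
python3 st.py
```

```text
6.25 [ 0.5452 -0.1221  0.2086] ang 11.95 F [ 1.2  0.6 -2.4] M [ 0.13 -0.43  0.04] tilt [-0.0004  0.0002] [-0.34  0.27  1.58  0.    1.3   1.02]
```

It dropped in at (0.545, −0.122). Continue down gently.

Request:
apply_moves(steps=[0,0,-0.3,0,0,0,-0.6,0,0,0,-0.9,0,0,0,-1.2,0,0,0,-1.4,0,0,0,-1.4,0])

```text
clock: 6.75
position: [0.5452, -0.1221, 0.1946]
ee_rot: [-0.0, 0.995, 0.104, -0.0]
contact_force: [2.6, 1.0, -3.8]
width: 0.0171
gripper_force: 50.6
```

```bash
python3 st.py
```

```text
6.75 [ 0.5452 -0.1221  0.1946] ang 11.95 F [ 2.6  1.  -3.8] M [ 0.22 -0.69 -0.03] tilt [-0.0004  0.0002] [-0.34  0.27  1.6   0.    1.27  1.02]
```

Small side force (+2.6 N in x), so I shift +0.5 mm in x and feel for the slots.

Request:
apply_moves(steps=[0.05,0.02,-0.15,0,0.05,0.02,-0.3,0,0.05,0.02,-0.45,0,0.05,0.02,-0.6,0,0.05,0.02,-0.7,0,0.05,0.02,-0.7,0])

```text
clock: 7.25
position: [0.5456, -0.1221, 0.1887]
ee_rot: [0.0, 0.995, 0.104, 0.0]
contact_force: [0.7, 0.5, 0.5]
width: 0.0177
gripper_force: 51.3
```

```bash
python3 st.py
```

```text
7.25 [ 0.5456 -0.1221  0.1887] ang 11.95 F [0.7 0.5 0.5] M [ 0.21 -0.24  0.04] tilt [ 0.0001 -0.0003] [-0.34  0.28  1.61 -0.    1.25  1.02]
```

Request:
apply_moves(steps=[0,0,-0.1,0,0,0,-0.2,0,0,0,-0.3,0,0,0,-0.3,0])

```text
clock: 7.58
position: [0.5458, -0.122, 0.1857]
ee_rot: [0.0, 0.995, 0.104, 0.0]
contact_force: [1.0, 1.0, 4.2]
width: 0.0173
gripper_force: 51.8
```

```bash
python3 st.py
```

```text
7.5833 [ 0.5458 -0.122   0.1857] ang 11.95 F [1.  1.  4.2] M [ 0.27 -0.03 -0.01] tilt [ 0.0005 -0.0003] [-0.34  0.28  1.61 -0.    1.25  1.02]
```

Request:
apply_moves(steps=[0,0,-0.1,0,0,0,-0.2,0,0,0,-0.3,0,0,0,-0.4,0,0,0,-0.4,0])

```text
clock: 8.0
position: [0.5459, -0.122, 0.1821]
ee_rot: [0.0, 0.995, 0.104, 0.0]
contact_force: [0.3, 1.0, 6.3]
width: 0.0172
gripper_force: 52.2
```

```bash
python3 st.py
```

```text
8.0 [ 0.5459 -0.122   0.1821] ang 11.95 F [0.3 1.  6.3] M [ 0.3   0.06 -0.01] tilt [ 0.001  -0.0004] [-0.34  0.28  1.62 -0.    1.24  1.02]
```

It behaves like the spring, so the lugs are in the slots. Press on.

Request:
apply_moves(steps=[0,0,-0.2,0,0,0,-0.4,0,0,0,-0.6,0,0,0,-0.8,0,0,0,-0.9,0,0,0,-0.9,0])

```text
clock: 8.5
position: [0.5462, -0.122, 0.1741]
ee_rot: [0.0, 0.995, 0.104, 0.001]
contact_force: [-0.2, 1.9, 11.5]
width: 0.0168
gripper_force: 52.8
```

```bash
python3 st.py
```

```text
8.5 [ 0.5462 -0.122   0.1741] ang 11.95 F [-0.2  1.9 11.5] M [0.48 0.27 0.  ] tilt [ 0.0021 -0.0006] [-0.34  0.29  1.63  0.    1.22  1.02]
```

Request:
apply_moves(steps=[0,0.02,-0.1,0,0,0.04,-0.2,0,0,0.04,-0.2,0,0,0.04,-0.2,0])

```text
clock: 8.83
position: [0.5463, -0.1219, 0.1724]
ee_rot: [0.001, 0.995, 0.104, 0.001]
contact_force: [-1.0, 1.2, 12.6]
width: 0.0172
gripper_force: 53.1
```

```bash
python3 st.py
```

```text
8.8333 [ 0.5463 -0.1219  0.1724] ang 11.96 F [-1.   1.2 12.6] M [ 0.34  0.42 -0.01] tilt [ 0.0023 -0.0012] [-0.34  0.29  1.64 -0.    1.21  1.02]
```

Underside is about 42.6 mm below the mouth. Turn clockwise.

Request:
apply_moves(steps=[0,0,0,-4,0,0,0,-8,0,0,0,-12,0,0,0,-16,0,0,0,-20,0,0,0,-20,0,0,0,-20])

```text
clock: 9.42
position: [0.5464, -0.1222, 0.1718]
ee_rot: [0.001, 0.998, -0.07, 0.001]
contact_force: [0.3, 1.0, 10.2]
width: 0.0173
gripper_force: 52.4
```

```bash
python3 st.py
```

```text
9.4167 [ 0.5464 -0.1222  0.1718] ang -8.06 F [ 0.3  1.  10.2] M [ 0.15  0.06 -0.02] tilt [ 0.0023 -0.0016] [-0.34  0.29  1.64 -0.    1.21  1.37]
```

Request:
apply_moves(steps=[0,0,0,-4,0,0,0,-8,0,0,0,-12,0,0,0,-16,0,0,0,-20,0,0,0,-24,0,0,0,-28,0,0,0,-28])

```text
clock: 10.08
position: [0.5465, -0.1222, 0.1718]
ee_rot: [0.0, 0.951, -0.31, 0.001]
contact_force: [0.5, 0.7, 9.2]
width: 0.017
gripper_force: 52.4
```

```bash
python3 st.py
```

```text
10.0833 [ 0.5465 -0.1222  0.1718] ang -36.18 F [0.5 0.7 9.2] M [ 0.17  0.03 -0.02] tilt [ 0.0025 -0.0017] [-0.34  0.29  1.64 -0.    1.21  1.86]
```

Request:
apply_moves(steps=[0,0,0,-1.5,0,0,0,-3,0,0,0,-4.5,0,0,0,-6,0,0,0,-7.5,0,0,0,-7.5])

```text
clock: 10.58
position: [0.5472, -0.1217, 0.1719]
ee_rot: [-0.0, 0.929, -0.371, 0.002]
contact_force: [1.3, 0.7, 8.7]
width: 0.017
gripper_force: 52.3
```

```bash
python3 st.py
```

```text
10.5833 [ 0.5472 -0.1217  0.1719] ang -43.56 F [1.3 0.7 8.7] M [ 0.39 -0.26  0.2 ] tilt [ 0.0039 -0.0007] [-0.34  0.29  1.64  0.    1.21  1.99]
```

The end stop is felt (0.2 N·m). Ease back slightly and let up.

Request:
apply_moves(steps=[0,0,0.1,0.7,0,0,0.2,0.7,0,0,0.3,0.7,0,0,0.4,0.7,0,0,0.5,0.7,0,0,0.6,0.7,0,0,0.7,0.7,0,0,0.7,0.7])

```text
clock: 11.25
position: [0.547, -0.1217, 0.1785]
ee_rot: [-0.0, 0.931, -0.365, 0.002]
contact_force: [1.0, 2.4, 7.4]
width: 0.017
gripper_force: 51.9
```

```bash
python3 st.py
```

```text
11.25 [ 0.547  -0.1217  0.1785] ang -42.86 F [1.  2.4 7.4] M [ 0.4  -0.32 -0.  ] tilt [ 0.0035 -0.0005] [-0.34  0.29  1.63  0.    1.23  1.98]
```

Request:
apply_moves(steps=[0,0,0.1,0,0,0,0.2,0,0,0,0.25,0,0,0,0.25,0])

```text
clock: 11.58
position: [0.5467, -0.1217, 0.1787]
ee_rot: [-0.0, 0.931, -0.365, 0.001]
contact_force: [5.1, -0.1, -5.2]
width: 0.0171
gripper_force: 50.2
```

```bash
python3 st.py
```

```text
11.5833 [ 0.5467 -0.1217  0.1787] ang -42.86 F [ 5.1 -0.1 -5.2] M [ 0.18 -1.26  0.03] tilt [0.0013 0.0001] [-0.34  0.29  1.62  0.    1.23  1.98]
```

It is seated: z holds at 0.1787 (36.3 mm below the mouth) against an upward pull. Relax the pull and open.

Request:
apply_moves(steps=[0,0,-0.15,0,0,0,-0.15,0,0,0,-0.15,0])

```text
clock: 11.83
position: [0.5466, -0.1217, 0.1786]
ee_rot: [-0.0, 0.931, -0.365, 0.001]
contact_force: [3.4, 0.9, 0.1]
width: 0.0177
gripper_force: 51.1
```

Request:
apply_moves(steps=[0,0,0,0,0,0,0,0,0,0,0,0,0,0,0,0,0,0,0,0,0,0,0,0,0,0,0,0,0,0,0,0], jaw=0)

```text
clock: 12.5
position: [0.5455, -0.1216, 0.1783]
ee_rot: [0.0, 0.931, -0.365, -0.0]
contact_force: [-0.2, -1.5, -0.6]
width: 0.0854
gripper_force: 0.0
```

Request:
apply_moves(steps=[0,0,1,0,0,0,2.5,0,0,0,5,0,0,0,8,0,0,0,12,0,0,0,14,0,0,0,14,0])

```text
clock: 13.08
position: [0.5481, -0.1224, 0.3251]
ee_rot: [-0.0, 0.931, -0.365, 0.006]
contact_force: [-0.2, 0.2, 0.6]
width: 0.0856
gripper_force: 0.0
```

```bash
python3 st.py; python3 - <<'E'
from h import *
im=get_image("wrist"); sc=get_image("scene"); c=calibration("wrist")
cv2.imwrite("pics/end.png",np.hstack([im[:,150:500,::-1],sc[180:380,300:500,::-1].repeat(2,0).repeat(2,1)]))
print(proj(c,[.5455,-.122,.2087]),proj(calibration("scene"),[.5455,-.122,.2087]))
E
```

```text
13.0833 [ 0.5481 -0.1224  0.3251] ang -42.85 F [-0.2  0.2  0.6] M [0.07 0.01 0.04] tilt [ 0.0112 -0.0042] [-0.34  0.21  1.37 -0.    1.55  1.98]
(np.float64(311.73125710869544), np.float64(196.89441624083847)) (np.float64(400.58630705020704), np.float64(216.59396112142775))
```

View pics/end.png

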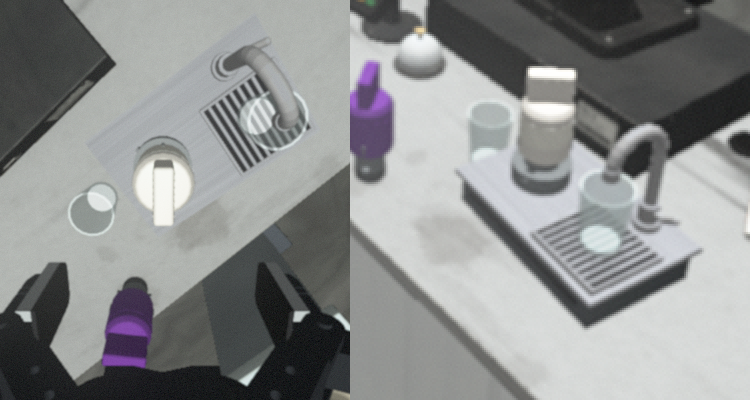

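The cartridge stands upright and seated in the socket. Its wing top is at (163,195) in the wrist view, as predicted, and the tumblers and tap are untouched.

```bash
python3 -c "
from rig import *
print(sign_off())"
```

```text
the job is handed in; nothing more can be done
None
```

The white cartridge is locked and upright in the socket, about 36 mm below the mouth. The gripper is released and clear, and the job was handed in at about 13 s with no verdict shown.

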